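# Hang the strainer basket to dry and blow it off

### The arm

A 6-joint arm with a two-finger parallel gripper is mounted at the origin on the work surface. World frame = base frame: x ahead of the robot, y to its left, z up, the work surface at z = 0. Lengths are in m, angles in degrees, forces in N, time in s.
With the tool pointing down it reaches from about 0.275 to 0.775 m from the base axis. Payload 14.6 kg.
Tool frame: the origin (TCP) lies at the very end of the fingers, on their centre line; the grasp point (between the pads) lies 19 mm behind it; z points along the fingers, y is the line along which they close (so a half turn about z gives the same grasp; the last joint's range is limited). The gripper opens to 85 mm and grips with 20 to 120 N. Pads are 22 mm wide; open, the fingers measure 114 mm over their backs; the gripper's body (76 mm by 85 mm) begins 54 mm behind the grasp point. The pads swing forward as they close: fully open they stand 13 mm farther back than shut.
Start: joints at [59.685, 15.075, -2.767, 72.158, 0, 81.102], TCP at [0.192, 0.489, 0.231] pointing down, gripper open.
Joint ranges: [-151.79, 151.79], [-50.71, 97.33], [-67.44, 78.34], [-121.81, 120.89], [-77.56, 73.72], [-180, 180]. Speed limits (degrees/s): [108.29, 108.29, 147.25, 159.86, 180, 180].

### API

Orientations are given as a 3x3 rotation matrix whose columns are the frame's x, y, z axes.
In Python, from bench import env gives the robot as it stands.
- The arm moves only by the tool move_arm, never from a script. Its argument "commands" is a list of rows, each a list of 3 entries, a list of its own where there are three numbers: the shift along the tool's x, y, z normalised to -1 to 1, where 1 is 40 mm, then the turn, a rotation vector about the tool's x, y, z normalised to -1 to 1, where 1 is 180 degrees, then the opening, from -1 (shut) to 1 (fully open). A call has exactly 8 rows; each row shifts and turns the commanded pose from where the row before left it, along the tool's axes as they then stand; what a row does not reach is not made up. A row lasts 1/8 s, in which the tool goes at most 62.5 mm and 10.7 degrees, less where a joint would pass 70% of its speed; a pose out of reach is approached as far as the arm can. A call with a number of a shift or a turn outside -1 to 1 is refused whole. A call with a gripper value outside its range is refused whole. The fingers move at their own pace and stop on an object; "squeeze" is the grip in N (left out, the last holds). Time passes only in rows, so rows that do not move let the fingers close, or fill a call up. It gives the time, the measured TCP pose, the force, the opening and the grip force at its end, in the units of the state.
- env.get_state(): the state, without advancing time (a new reading comes with each control period).
- env.snapshot(name): name is "scene" or "top" or "wrist"; returns (picture, depth): 400x640x3 uint8, blue, green, red; 400x640 float32, m along the optical axis (not along the pixel's ray), 0 where there is no reading.
- env.camera_model(name): a dict with "fx", "fy", "cx", "cy" (pixels), "rvec" (rotation vector, rad) and "tvec" (3), from world to camera coordinates, as OpenCV has them; the wrist camera has in their place "hand_eye" (4x4, takes a point from camera to tool coordinates, whose origin is the TCP and whose axes are the flange's). Camera axes: x right, y down, z forward; pixel columns grow to the right and rows downward; lengths in m; the calibration is good to about 2 mm. A picture is of the moment at which its call begins: read the wrist's pose just before it. camera_model takes no time and is no camera call.
- env.finish_job(): hands the job in; it is judged then, once.
The state is a dict: "time": time; "joints": joint angles; "qd": joint speeds; "tau": joint torques, N m; "eef_pos": TCP position; "orientation": TCP orientation; "force": force on the tool from outside, world axes, zero at the start; "ft_torque": the same for the moment, N m; "grip_width": finger opening in m; "finger_force": force on a finger pad.
Only numpy, scipy, OpenCV 4.12 (cv2) and the standard library are available. Lean on these libraries where they do the work, as an engineer would, in place of code of your own. Each camera call takes 0.05 s, during which the arm holds its last target. There are 200 camera calls.

### The job

Lift the strainer basket out of its housing by its blue handle and hang it by that handle on both prongs of the yellow drip hook, then set the blue cover fully home on the empty housing. After that, take the orange air duster from its cradle, point its nozzle squarely at the middle of the hanging basket's wall from about 6 cm away and hold it steady for two seconds without touching the basket, then lay it back in its cradle. Leave the other things on the bench where they are.

Things in the scene. Friction and masses are not known exactly. Their poses are not given: they have to be found in the camera images.
- basket: loose strainer basket: open aluminium cup 84 mm in diameter and 85 mm tall with dark slots, under a rigid upright stirrup handle; about 0.35 kg. Origin: centre of its underside; z up; the handle bar runs along its y. It starts standing in the housing, underside 6 mm above the table, bar centre 161 mm above the table.
- basket_bar (a point): centre of the blue handle bar, 155 mm above the basket's underside. The bar is straight, 12 mm in diameter, lies level along the basket's y and is 116 mm long between two 8 mm side rods at y = +-58 mm; it is clear below for 60 mm, down to the cup's rim.
- basket_mid (a point): middle of the basket's cup, on its axis, 45 mm above its underside: what the duster is aimed at (the cup's wall is 42 mm from it)
- stand: fixed drip hook stand: yellow base plate 180 x 150 x 12 mm (from x = -60 to +120 mm), a steel post 16 mm thick at x = +85 mm, 219 mm tall, carrying two yellow prongs. Origin on the table under the hook's seat. Prongs point to the stand's -x (roughly to the robot).
- hook_seat (a point): midway between the prongs, level with their upper side at their lowest place, 210 mm above the table; axes as the stand's. Prongs: 10 mm bars at y = +-32 mm from the post to x = -36 mm, then turned up to end at x = -48 mm, 229 mm above the table. The hung bar lies along y across both, its centre 6 mm above this point; fingers on the bar's middle fit between them (54 mm gap).
- housing: fixed strainer housing: open steel pot, outer diameter 110 mm (rim ring 122 mm), bore 98 mm, 70 mm tall, inner floor 6 mm above the table, two pipe stubs along its +-x reaching 85 mm from the axis at 32 mm height. Origin on the table at its axis.
- cover: loose blue cover, 0.25 kg: disc 118 mm in diameter, a black plug 86 mm in diameter, 8 mm deep below it, a black knob 34 mm in diameter on top. Origin: centre of the plug's underside; disc from 8 to 16 mm, knob from 16 to 52 mm above it. It starts lying on the table. Fully home: plug in the bore, disc on the rim, origin 62 mm above the table on the housing's axis.
- duster: loose orange cordless air duster, 0.4 kg: body 126 (x) x 42 (y) x 48 mm (z) with a black nozzle at its +x end. Origin: centre of the body's underside; x points out along the nozzle, z up. Starts in its cradle with its underside 24 mm above the table.
- nozzle_tip (a point): tip of the duster's nozzle, at x = 110 mm, z = 26 mm in the duster's frame; its x axis is the blowing direction
- cradle: fixed grey cradle, foot 100 x 78 x 8 mm, with two saddles 10 mm thick at x = +-48 mm; each has two upright cheeks 48 mm apart, up to about 58 mm above the table, flared at the top. The fingers fit between the saddles (86 mm free). Origin on the table at its centre; the duster lies along its x.
- cradle_seat (a point): where the duster's origin lies when it is in the cradle: centre of the saddles' upper side, 24 mm above the table
- impeller: bystander: grey pump impeller disc, 116 mm in diameter, 37 mm tall; origin at the centre of its underside
- wrench: bystander: steel wrench 160 mm long lying along its x
- spool: bystander: steel pipe spool, 64 mm in diameter, 76 mm tall; origin at the centre of its underside
- pipe_clamp: bystander: round steel pipe clamp with a rod handle, about 175 mm long, 16 mm tall; origin at the ring's centre, the rod along +x
- grease_tin: bystander: flat green tin with a pale lid, 90 mm in diameter, 30 mm tall; origin at the centre of its underside

How it is judged:
By the outcome, as a careful person would: the job done as asked, in the order asked, and still so for the second after the job is handed in, with the robot touching nothing.
It also fails if it takes over 72 s, if anything falls off the work surface, if the arm or the gripper's body presses on something with over 40 N, if the wrist force passes 120 N, or if a joint passes its speed limit or range.

## Working session

There is one attempt and no reset: what is moved stays moved. The work goes in short steps, Python scripts to look and compute and a tool call to move; the robot and the scene stay as the last step left them, time stands still between calls to the robot, and variables do not carry over. Pictures are saved under pics/ and viewed, at most 12 in all, crops included, and the job is handed in when it is done.

Besides the shell and the picture viewer there is one more tool, called after ">>>" by a JSON object that holds its "api" and its "payload". move_arm: Moves the arm, as the interface text tells. Its arguments: {"type":"object","properties":{"commands":{"type":"array","items":{"type":"array"}},"squeeze":{"type":"number"}},"required":["commands"]}

```bash
ls; mkdir -p pics; python3 - <<'E'
from bench import env
import cv2,numpy as np
print(env.get_state())
for n in("scene","top"):
    p,d=env.snapshot(n); cv2.imwrite(f"pics/{n}0.png",p); np.save(f"pics/{n}0.npy",d); print(env.camera_model(n))
print(env.camera_model("wrist"))
E
```

```text
pics
{'time': 0.0, 'joints': array([ 5.96837161e+01,  1.50996999e+01, -2.80444518e+00,  7.21590785e+01,
       -1.32598894e-03,  8.11035258e+01]), 'qd': array([ 0.04056071, -0.03468086,  0.02494375, -0.04404022, -0.05614498,
        0.04026315]), 'tau': array([ 6.33499767e-04, -6.37619519e+01,  3.84573483e+01,  1.34509272e-02,
        3.27771500e-05, -1.62396475e-05]), 'eef_pos': array([0.19158128, 0.48848957, 0.2308129 ]), 'orientation': array([[-9.30929571e-01,  3.65198364e-01, -5.37018066e-04],
       [ 3.65198729e-01,  9.30929083e-01, -9.64245061e-04],
       [ 1.47785017e-04, -1.09376256e-03, -9.99999391e-01]]), 'force': array([-0.67867124,  0.54161645,  0.47765199]), 'ft_torque': array([ 0.00344655, -0.00752535, -0.0010324 ]), 'finger_force': 0.0, 'grip_width': 0.08548946417373512}
{'fx': 419.6046781108315, 'fy': 419.6046781108315, 'cx': 321.5090501666948, 'cy': 195.14411301934564, 'rvec': array([ 1.89851181,  1.16009969, -0.59804291]), 'tvec': array([-0.28479596, -0.19157117,  1.88483216])}
{'fx': 437.1595425095317, 'fy': 437.1595425095317, 'cx': 316.9413129621538, 'cy': 199.1194674288847, 'rvec': array([ 2.11091523, -2.16312391,  0.1791681 ]), 'tvec': array([0.01210558, 0.6164413 , 1.38382853])}
{'fx': 305.49172263312096, 'fy': 305.49172263312096, 'cx': 315.87308958764055, 'cy': 195.2503839921327, 'hand_eye': array([[ 1.13340002e-03, -9.58955524e-01, -2.83554259e-01,
         7.05906484e-02],
       [ 9.99998944e-01,  1.34474878e-03, -5.50707472e-04,
        -1.34944954e-03],
       [ 9.09413218e-04, -2.83553336e-01,  9.58956036e-01,
        -1.41571419e-01],
       [ 0.00000000e+00,  0.00000000e+00,  0.00000000e+00,
         1.00000000e+00]])}
```

View pics/top0.png

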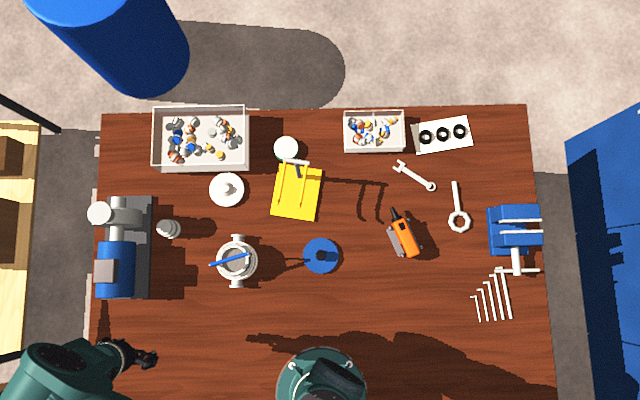

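View pics/scene0.png

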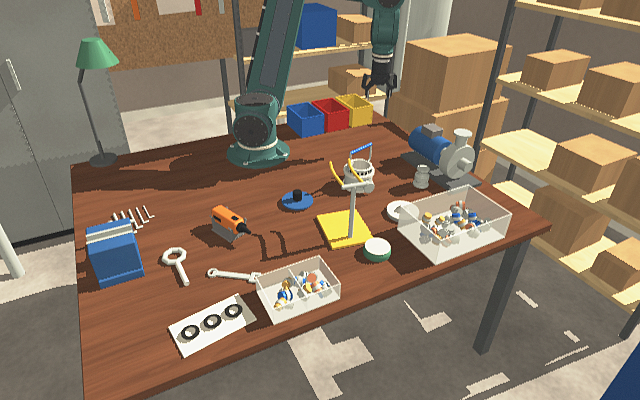

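Top view: basket bar runs about (208,266)–(250,254), stand plate is centred near (297,192), cover knob is at (321,256), duster is around (405,235) with its nozzle toward (394,212), and the spool is at (168,228). Next I'll segment with depth.

```bash
cat > h.py <<'E'
from bench import env
import cv2,numpy as np
from scipy.spatial.transform import Rotation as R
def cloud(n,p=None,d=None):
    "world xyz per pixel"
    c=env.camera_model(n)
    if n=="wrist":
        s=env.get_state(); T=np.eye(4); T[:3,:3]=s['orientation']; T[:3,3]=s['eef_pos']; M=T@c['hand_eye']
    else:
        r=cv2.Rodrigues(c['rvec'])[0]; M=np.eye(4); M[:3,:3]=r.T; M[:3,3]=-r.T@c['tvec']
    if p is None: p,d=env.snapshot(n)
    v,u=np.mgrid[:400,:640]
    P=np.dstack([(u-c['cx'])/c['fx']*d,(v-c['cy'])/c['fy']*d,d])
    W=P@M[:3,:3].T+M[:3,3]; W[d==0]=np.nan
    return p,W,cv2.cvtColor(p,cv2.COLOR_BGR2HSV)
def box(u0,v0,u1,v1):
    m=np.zeros((400,640),bool); m[v0:v1,u0:u1]=1; return m
def hue(h,a,b,s=110,v=50): return (h[...,0]>=a)&(h[...,0]<=b)&(h[...,1]>s)&(h[...,2]>v)
def rect(P):
    (c,wh,a)=cv2.minAreaRect((P[:,:2]*1000).astype(np.float32)); return np.round(c,1),np.round(wh,1),round(a,1)
E
python3 - <<'E'
from h import *
p=cv2.imread("pics/top0.png"); d=np.load("pics/top0.npy")
p,W,h=cloud("top",p,d); z=W[...,2]
print("table z",np.nanmedian(z[300:320,380:440]))
def go(n,m):
    P=W[m&np.isfinite(z)]; print(n,len(P),P.min(0).round(3),P.max(0).round(3),P.mean(0).round(4),rect(P)); return P
Y=hue(h,18,35)&box(260,140,335,230); go("plate",Y&(z<.03)&(z>0)); go("prong",Y&(z>.17)); go("all post",box(260,140,335,230)&(z>.17))
B=hue(h,95,130)
P=go("bar",B&box(195,240,265,280)&(z>.1)); 
go("housing rim",box(195,225,270,295)&(z>.06)&(z<.078))
go("cover",B&box(300,235,345,275)&(z<.05)); go("knob",box(300,235,345,275)&(z>.042))
O=hue(h,5,17,150,120)&box(375,195,430,265); go("duster",O); go("dustop",O&(z>.06))
go("cradle all",box(375,195,430,265)&(z>.02))
go("imp",box(205,165,250,212)&(z>.015)); go("tin",box(270,130,303,160)&(z>.015)&(z<.05)); go("spool",box(152,212,186,245)&(z>.03))
c=cv2.resize(p[135:290,195:435],None,fx=3.3,fy=3.3,interpolation=cv2.INTER_CUBIC); cv2.imwrite("pics/crop1.png",c)
E
```

```text
table z 4.932627330367367e-05
plate 1965 [ 0.549 -0.02   0.   ] [0.754 0.156 0.027] [0.6439 0.0665 0.012 ] (array([652.1,  68.5]), array([152.5, 183.8]), 79.7)
prong 280 [0.563 0.025 0.179] [0.703 0.119 0.233] [0.6358 0.07   0.2128] (array([633.3,  71.6]), array([ 73.7, 132.3]), 79.9)
all post 434 [0.563 0.021 0.172] [0.714 0.119 0.233] [0.6556 0.067  0.2133] (array([640.6,  71.8]), array([ 78.4, 144.9]), 78.5)
bar 139 [0.406 0.208 0.158] [0.444 0.318 0.172] [0.4252 0.2636 0.1658] (array([426. , 262.3]), array([ 11.1, 112.6]), 16.0)
housing rim 336 [0.34  0.202 0.061] [0.482 0.322 0.078] [0.4193 0.2539 0.0691] (array([423. , 262.3]), array([120.1, 119.4]), 43.6)
cover 907 [ 0.377 -0.069 -0.005] [0.492 0.048 0.049] [ 0.4348 -0.01    0.0159] (array([434.4, -10.6]), array([116.1, 114.4]), 88.5)
knob 90 [ 0.418 -0.024  0.045] [0.451 0.008 0.06 ] [ 0.4341 -0.0082  0.052 ] (array([434.4,  -8.3]), array([31.5, 31.6]), 24.9)
duster 2518 [ 0.398 -0.386 -0.012] [ 0.635 -0.19   0.082] [ 0.5197 -0.2763  0.0122] (array([ 516.1, -287.9]), array([185.4, 236.8]), 87.3)
dustop 399 [ 0.42  -0.323  0.06 ] [ 0.546 -0.243  0.082] [ 0.4777 -0.2861  0.0707] (array([ 482.4, -282.9]), array([126.6,  42.7]), 22.2)
cradle all 729 [ 0.417 -0.336  0.021] [ 0.584 -0.231  0.082] [ 0.4893 -0.2774  0.0658] (array([ 503. , -275.4]), array([173.5,  74.4]), 21.1)
imp 948 [0.605 0.23  0.015] [0.744 0.373 0.096] [0.6784 0.3013 0.0291] (array([672. , 295.7]), array([131.6, 142.2]), 5.4)
tin 475 [0.761 0.057 0.015] [0.839 0.143 0.038] [0.7985 0.1001 0.0287] (array([799.8, 100.1]), array([85.6, 77.6]), 89.3)
spool 297 [0.506 0.461 0.031] [0.56  0.514 0.084] [0.5323 0.4837 0.0653] (array([533.2, 486.7]), array([53. , 53.5]), 8.0)
```

View pics/crop1.png

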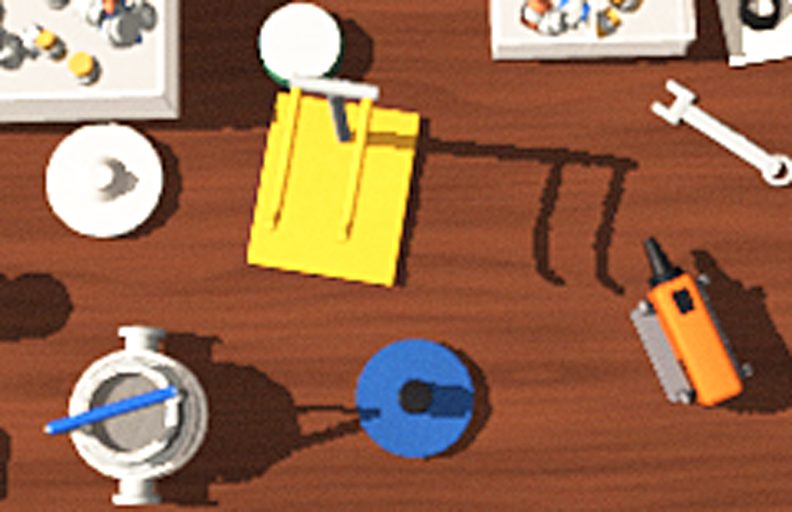

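The stand's x-axis is at about -10°, the basket bar at about 106° and the duster at about 22°. I'll take one wrist view from above to refine these.

```bash
cat > plan.py <<'E'
import sys,numpy as np
from bench import env
from scipy.spatial.transform import Rotation as R
def plan(targets,n=None):
    "targets: (x,y,z mm, yaw of tool x deg, rows); tool pointing down; prints rows"
    s=env.get_state(); p=s['eef_pos']*1000; O=R.from_matrix(s['orientation'])
    print("now",p.round(1),"yaw",np.degrees(np.arctan2(O.as_matrix()[1,0],O.as_matrix()[0,0])).round(2),"w",round(s['grip_width']*1000,1),"F",s['force'].round(1),"J",s['joints'].round(0),"t",round(s['time'],2))
    for x,y,z,a,n in targets:
        c,q=np.cos(np.radians(a)),np.sin(np.radians(a))
        Rt=R.from_matrix(np.array([[c,q,0],[q,-c,0],[0,0,-1.]])); t=np.array([x,y,z],float)
        rv=(O.inv()*Rt).as_rotvec()
        for i in range(n):
            sh=O.inv().apply((t-p)/n*1 if i==0 else st)/40
            st=(t-p)/n if i==0 else st
            print([sh.round(2).tolist(),(rv/n/np.pi).round(3).tolist()])
            O=O*R.from_rotvec(rv/n)
        p=t
if __name__=="__main__": plan([tuple(float(v) if i<4 else int(v) for i,v in enumerate(a.split(','))) for a in sys.argv[1:]])
E
python3 plan.py 470,60,380,158.6,16
```

```text
now [191.6 488.5 230.9] yaw 158.58 w 85.3 F [ 0.1 -0.1 -1.2] J [60. 15. -3. 72. -0. 81.] t 0.1
[[-0.65, -0.46, -0.23], [-0.0, -0.0, -0.0]]
[[-0.65, -0.46, -0.23], [-0.0, -0.0, -0.0]]
[[-0.65, -0.46, -0.23], [-0.0, -0.0, -0.0]]
[[-0.65, -0.46, -0.23], [-0.0, -0.0, -0.0]]
[[-0.65, -0.46, -0.23], [-0.0, -0.0, -0.0]]
[[-0.65, -0.46, -0.23], [-0.0, -0.0, -0.0]]
[[-0.65, -0.46, -0.23], [-0.0, -0.0, -0.0]]
[[-0.65, -0.46, -0.23], [-0.0, -0.0, -0.0]]
[[-0.65, -0.46, -0.23], [-0.0, -0.0, -0.0]]
[[-0.65, -0.46, -0.23], [-0.0, -0.0, -0.0]]
[[-0.65, -0.46, -0.23], [-0.0, -0.0, -0.0]]
[[-0.65, -0.46, -0.23], [-0.0, -0.0, -0.0]]
[[-0.65, -0.46, -0.23], [-0.0, -0.0, -0.0]]
[[-0.65, -0.46, -0.23], [-0.0, -0.0, -0.0]]
[[-0.65, -0.46, -0.23], [-0.0, -0.0, -0.0]]
[[-0.65, -0.46, -0.23], [-0.0, -0.0, -0.0]]
```

>>> {"api": "move_arm", "payload": {"commands": [[[-0.65,-0.46,-0.23],[0,0,0],1],[[-0.65,-0.46,-0.23],[0,0,0],1],[[-0.65,-0.46,-0.23],[0,0,0],1],[[-0.65,-0.46,-0.23],[0,0,0],1],[[-0.65,-0.46,-0.23],[0,0,0],1],[[-0.65,-0.46,-0.23],[0,0,0],1],[[-0.65,-0.46,-0.23],[0,0,0],1],[[-0.65,-0.46,-0.23],[0,0,0],1]]}}

```text
time: 1.1
eef_pos: [0.3319, 0.2748, 0.305]
orientation: [[-0.931, 0.365, -0.0], [0.365, 0.931, -0.0], [0.0, -0.0, -1.0]]
force: [0.0, 0.7, 0.4]
grip_width: 0.0857
finger_force: 0.0
```

>>> {"api": "move_arm", "payload": {"commands": [[[-0.65,-0.46,-0.23],[0,0,0],1],[[-0.65,-0.46,-0.23],[0,0,0],1],[[-0.65,-0.46,-0.23],[0,0,0],1],[[-0.65,-0.46,-0.23],[0,0,0],1],[[-0.65,-0.46,-0.23],[0,0,0],1],[[-0.65,-0.46,-0.23],[0,0,0],1],[[-0.65,-0.46,-0.23],[0,0,0],1],[[0,0,0],[0,0,0],1]]}}

```text
time: 2.1
eef_pos: [0.455, 0.0881, 0.3691]
orientation: [[-0.93, 0.367, -0.0], [0.367, 0.93, -0.0], [0.0, -0.0, -1.0]]
force: [-0.7, 0.6, -0.2]
grip_width: 0.0853
finger_force: 0.0
```

```bash
python3 - <<'E'
from h import *
s=env.get_state(); print(s['eef_pos'],s['qd'].round(1))
p,d=env.snapshot("wrist"); cv2.imwrite("pics/w1.png",p); np.savez("pics/w1.npz",d=d,pos=s['eef_pos'],O=s['orientation'])
E
```

```text
[0.45495865 0.08805276 0.36911663] [ 2.3 -1.  -2.  -0.5  0.4  1.7]
```

View pics/w1.png

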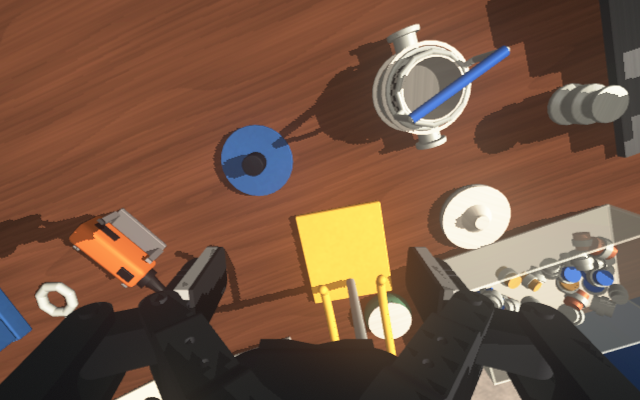

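Wrist view, with the robot toward the top: bar runs about (412,121)–(507,49), cover knob is at (254,163), prong tips are near (325,290) and (382,281), and the plate's near corners are (296,216) and (381,203).

```bash
python3 - <<'E'
from h import *
import h as H
f=np.load("pics/w1.npz"); p=cv2.imread("pics/w1.png")
class E:  # saved pose
    pass
st=dict(orientation=f['O'],eef_pos=f['pos'])
gs=env.get_state; 
c=env.camera_model
env2=E(); env2.get_state=lambda:st; env2.camera_model=c; H.env=env2
p,W,h=cloud("wrist",p,f['d']); z=W[...,2]
def go(n,m):
    P=W[m&np.isfinite(z)]; print(n,len(P),P.min(0).round(3),P.max(0).round(3),P.mean(0).round(4),rect(P)); return P
Y=hue(h,18,35)&box(280,190,410,370)
go("plate",Y&(z<.018)&(z>.006)); P=go("prong",Y&(z>.19)); 
for n,m in(("L",W[...,1]>.075),("R",W[...,1]<.075)):
    Q=go(n,Y&(z>.19)&m); 
    dd=np.linalg.svd(Q[:,:2]-Q[:,:2].mean(0))[2][0]; print(np.degrees(np.arctan2(dd[1],dd[0])))
B=hue(h,100,130)
P=go("bar",B&box(400,40,515,130)&(z>.1)); dd=np.linalg.svd(P-P.mean(0))[2][0]; print(dd, np.degrees(np.arctan2(dd[1],dd[0])))
go("rim",box(360,20,480,155)&(z>.06)&(z<.075))
go("cover",B&box(215,115,300,200)&(z<.03)); go("knob",box(215,115,300,200)&(z>.045))
E
```

```text
plate 6802 [ 0.55  -0.022  0.006] [0.775 0.154 0.018] [0.64  0.069 0.011] (array([666.9,  63.2]), array([148.3, 213.3]), 79.4)
prong 1009 [0.448 0.032 0.204] [0.693 0.116 0.446] [0.6216 0.0764 0.2132] (array([568. ,  81.1]), array([ 73.5, 241.3]), 79.7)
L 579 [0.448 0.088 0.205] [0.693 0.116 0.446] [0.6326 0.1016 0.2138] (array([570.7, 103.7]), array([ 25.5, 245.3]), 88.5)
-7.697489009608919
R 430 [0.563 0.032 0.204] [0.649 0.053 0.228] [0.6067 0.0425 0.2124] (array([605.7,  41.8]), array([ 9.7, 86.4]), 79.6)
-10.144277043728998
bar 1167 [0.405 0.205 0.16 ] [0.445 0.317 0.168] [0.4243 0.2628 0.1649] (array([425.3, 260.9]), array([ 11.3, 115.5]), 15.5)
[ 0.26864755 -0.96323636  0.00205227] -74.41616249620527
rim 1839 [0.364 0.198 0.06 ] [0.485 0.319 0.075] [0.4161 0.2484 0.0681] (array([424.2, 258.6]), array([120.5, 121.2]), 87.5)
cover 3404 [ 0.377 -0.068  0.01 ] [0.492 0.047 0.023] [ 0.4331 -0.0091  0.0152] (array([434.8,  -9.9]), array([114., 115.]), 83.5)
knob 374 [ 0.419 -0.027  0.045] [0.452 0.005 0.053] [ 0.435  -0.0106  0.0508] (array([435.2, -11. ]), array([32.9, 32. ]), 7.6)
```

```bash
python3 plan.py 425,261.5,190,105.6,7 425,261.5,142,105.6,3
```

```text
now [454.3  88.9 369. ] yaw 158.49 w 85.7 F [-1.1  0.3  0.2] J [ 1.  9. 10. 91.  0. 22.] t 2.15
[[0.32, 0.54, 0.64], [-0.0, -0.0, 0.042]]
[[0.39, 0.49, 0.64], [-0.0, -0.0, 0.042]]
[[0.45, 0.43, 0.64], [-0.0, -0.0, 0.042]]
[[0.5, 0.37, 0.64], [-0.0, -0.0, 0.042]]
[[0.55, 0.3, 0.64], [-0.0, -0.0, 0.042]]
[[0.58, 0.23, 0.64], [-0.0, -0.0, 0.042]]
[[0.61, 0.15, 0.64], [-0.0, -0.0, 0.042]]
[[-0.0, 0.0, 0.4], [-0.0, -0.0, -0.0]]
[[-0.0, 0.0, 0.4], [-0.0, -0.0, -0.0]]
[[-0.0, 0.0, 0.4], [-0.0, -0.0, -0.0]]
```

>>> {"api": "move_arm", "payload": {"commands": [[[0.32,0.54,0.64],[0,0,0.042],1],[[0.39,0.49,0.64],[0,0,0.042],1],[[0.45,0.43,0.64],[0,0,0.042],1],[[0.5,0.37,0.64],[0,0,0.042],1],[[0.55,0.3,0.64],[0,0,0.042],1],[[0.58,0.23,0.64],[0,0,0.042],1],[[0.61,0.15,0.64],[0,0,0.042],1],[[0,0,0],[0,0,0],1]]}}

```text
time: 3.15
eef_pos: [0.4231, 0.2633, 0.1884]
orientation: [[-0.272, 0.962, -0.003], [0.962, 0.272, -0.001], [-0.0, -0.003, -1.0]]
force: [-0.3, -1.2, 0.2]
grip_width: 0.0852
finger_force: 0.0
```

```bash
python3 plan.py 425,261.5,142,105.6,3 | head -3; python3 - <<'E'
from h import *
p,W,h=cloud("wrist"); z=W[...,2]
P=W[hue(h,100,130)&(z>.15)&(z<.175)]; print(len(P),P.min(0).round(3),P.max(0).round(3),P.mean(0).round(4),rect(P)); cv2.imwrite("pics/w2.png",p)
E
```

```text
now [423.1 263.3 188.4] yaw 105.79 w 85.2 F [-0.3 -1.2  0.2] J [ 23.  14. -12.  65.   0.  97.] t 3.15
[[-0.02, 0.01, 0.39], [-0.0, 0.0, 0.0]]
[[-0.02, 0.01, 0.39], [-0.0, 0.0, 0.0]]
3409 [0.405 0.205 0.16 ] [0.446 0.319 0.168] [0.4247 0.266  0.165 ] (array([426. , 261.4]), array([ 11.1, 116.3]), 15.5)
```

>>> {"api": "move_arm", "payload": {"commands": [[[-0.02,0.02,0.39],[0,0,0],1],[[-0.02,0.02,0.39],[0,0,0],1],[[-0.02,0.02,0.39],[0,0,0],1],[[0,0,0],[0,0,0],-1],[[0,0,0],[0,0,0],-1],[[0,0,0],[0,0,0],-1],[[0,0,0],[0,0,0],-1],[[0,0,0],[0,0,0],-1]], "squeeze": 60}}

```text
time: 4.2
eef_pos: [0.4282, 0.2605, 0.1438]
orientation: [[-0.27, 0.963, 0.0], [0.963, 0.27, 0.0], [0.0, 0.0, -1.0]]
force: [-3.3, -0.9, 5.4]
grip_width: 0.0099
finger_force: 58.4
```

```bash
python3 plan.py 425,261.5,242,105.6,3 495,95,242,79.7,5
```

```text
now [428.2 260.5 143.8] yaw 105.67 w 9.9 F [-3.3 -0.9  5.4] J [ 22.  15. -17.  58.  -0.  96.] t 4.2
[[0.02, -0.02, -0.82], [0.0, -0.0, 0.0]]
[[0.02, -0.02, -0.82], [0.0, -0.0, 0.0]]
[[0.02, -0.02, -0.82], [0.0, -0.0, 0.0]]
[[-0.9, 0.11, -0.0], [-0.0, -0.0, 0.029]]
[[-0.88, 0.19, -0.0], [-0.0, -0.0, 0.029]]
[[-0.86, 0.27, -0.0], [-0.0, -0.0, 0.029]]
[[-0.83, 0.35, -0.0], [-0.0, -0.0, 0.029]]
[[-0.8, 0.42, -0.0], [-0.0, -0.0, 0.029]]
```

>>> {"api": "move_arm", "payload": {"commands": [[[0.0,0,-0.73],[0,0,0],-1],[[0.0,0,-0.73],[0,0,0],-1],[[0.0,0,-0.73],[0,0,0],-1],[[-0.9,0.11,0],[0,0,0.029],-1],[[-0.88,0.19,0],[0,0,0.029],-1],[[-0.86,0.27,0],[0,0,0.029],-1],[[-0.83,0.35,0],[0,0,0.029],-1],[[-0.8,0.42,0],[0,0,0.029],-1]]}}

```text
time: 5.2
eef_pos: [0.4978, 0.0927, 0.2307]
orientation: [[0.184, 0.983, -0.001], [0.983, -0.184, 0.0], [-0.0, -0.001, -1.0]]
force: [1.1, -0.6, -3.5]
grip_width: 0.0101
finger_force: 59.5
```

```bash
python3 plan.py 493,95,230,79.7,1 619,72.5,230,79.7,5; python3 - <<'E'
from h import *
p,W,h=cloud("wrist"); z=W[...,2]
P=W[hue(h,100,130)&(z>.22)&(z<.28)]; print(len(P),P.min(0).round(3),P.max(0).round(3),P.mean(0).round(4),rect(P)); cv2.imwrite("pics/w3.png",p)
dd=np.linalg.svd(P-P.mean(0))[2][0]; print(dd)
E
```

```text
now [497.8  92.7 230.7] yaw 79.4 w 10.1 F [ 1.1 -0.6 -3.5] J [  1.  13.  -5.  71.   0. 102.] t 5.2
[[0.03, -0.13, 0.02], [-0.0, 0.0, -0.002]]
[[0.0, 0.64, 0.0], [0.0, 0.0, -0.0]]
[[0.0, 0.64, 0.0], [0.0, 0.0, -0.0]]
[[0.0, 0.64, 0.0], [0.0, 0.0, -0.0]]
[[0.0, 0.64, 0.0], [0.0, 0.0, -0.0]]
[[0.0, 0.64, 0.0], [0.0, 0.0, -0.0]]
5279 [0.482 0.051 0.245] [0.516 0.152 0.276] [0.5021 0.1084 0.2525] (array([494.3, 103.1]), array([100.9,  24.7]), 79.1)
[-0.18422321 -0.98287421  0.00448227]
```

View pics/w3.png

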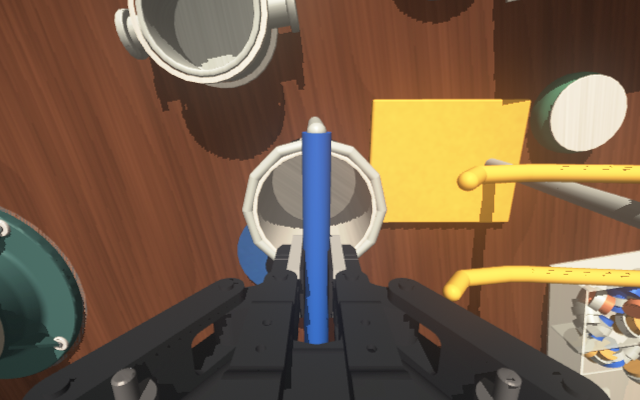

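>>> {"api": "move_arm", "payload": {"commands": [[[0.01,0.4,0.0],[0,0,-0.001],-1],[[0.01,0.5,0.0],[0,0,0],-1],[[0.01,0.5,0.0],[0,0,0],-1],[[0.01,0.5,0.0],[0,0,0],-1],[[0.01,0.5,0],[0,0,0],-1],[[0,0.4,0],[0,0,0],-1],[[0,0.28,0],[0,0,0],-1],[[0,0,0],[0,0,0],-1]]}}

```text
time: 6.25
eef_pos: [0.6198, 0.0741, 0.2304]
orientation: [[0.177, 0.984, -0.001], [0.984, -0.177, 0.0], [-0.0, -0.001, -1.0]]
force: [0.2, -0.7, -4.3]
grip_width: 0.0096
finger_force: 59.4
```

```bash
python3 plan.py 619,72.5,199,79.7,3;  python3 - <<'E'
from h import *
p,W,h=cloud("wrist"); z=W[...,2]; cv2.imwrite("pics/w4.png",p)
s=env.get_state()
e=np.array([.984,-.179,0]); o=s['eef_pos']
Y=hue(h,18,35)&(z>.19)&(z<.24)
L=(W-o)@s['orientation']
for a in(1,-1):
    m=Y&(a*L[...,0]>0)&(abs(L[...,0])<.06); P=L[m]; print(len(P),P.min(0).round(3),P.max(0).round(3),np.median(P,0).round(4))
p,W,h=cloud("scene"); cv2.imwrite("pics/s4.png",cv2.resize(p[100:270,260:440],None,fx=3.3,fy=3.3))
E
```

```text
now [619.8  74.1 230.4] yaw 79.78 w 9.6 F [ 0.2 -0.7 -4.3] J [ -1.  25.  13.  77.   0. 100.] t 6.25
[[-0.01, -0.0, 0.26], [-0.0, 0.0, 0.0]]
[[-0.01, -0.0, 0.26], [-0.0, 0.0, 0.0]]
[[-0.01, -0.0, 0.26], [-0.0, 0.0, 0.0]]
3722 [ 0.025 -0.049  0.001] [0.035 0.083 0.027] [0.0313 0.0234 0.0186]
891 [-0.037 -0.04   0.012] [-0.028  0.082  0.027] [-0.0302  0.0616  0.0189]
```

View pics/s4.png

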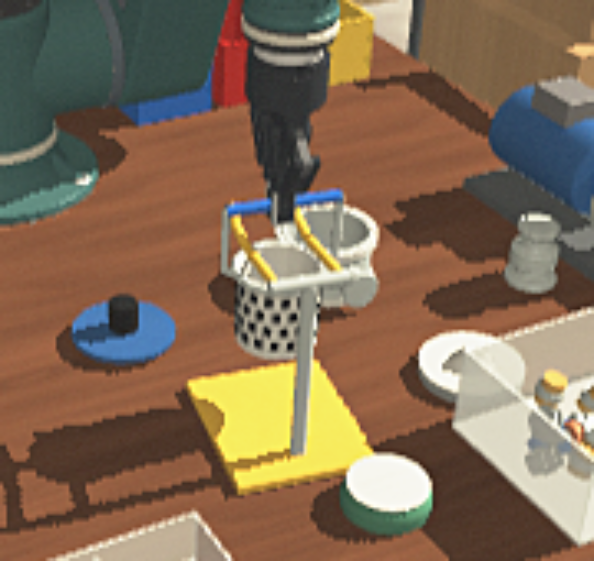

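>>> {"api": "move_arm", "payload": {"commands": [[[0,0,0.26],[0,0,0],-1],[[0,0,0.26],[0,0,0],-1],[[0,0,0.2],[0,0,0],-1],[[0,0,0.07],[0,0,0],-1],[[0,0,0],[0,0,0],-1],[[0,0,0],[0,0,0],0.4],[[0,0,0],[0,0,0],0.4],[[0,0,0],[0,0,0],0.4]]}}

```text
time: 7.35
eef_pos: [0.6194, 0.0738, 0.1996]
orientation: [[0.178, 0.984, 0.001], [0.984, -0.178, -0.0], [0.0, 0.001, -1.0]]
force: [0.0, 0.9, 0.5]
grip_width: 0.0594
finger_force: 0.0
```

```bash
python3 plan.py 620,73,300,79.7,3 540,40,250,79.7,3 435,-10.5,150,90,4 435,-10.5,40,90,4
```

```text
now [619.4  73.8 199.6] yaw 79.74 w 59.4 F [0.  0.9 0.5] J [ -1.  25.   8.  73.   0. 100.] t 7.35
[[-0.01, 0.01, -0.84], [0.0, -0.0, 0.0]]
[[-0.01, 0.01, -0.84], [0.0, -0.0, 0.0]]
[[-0.01, 0.01, -0.84], [0.0, -0.0, 0.0]]
[[-0.39, -0.61, 0.42], [-0.0, 0.0, 0.0]]
[[-0.39, -0.61, 0.42], [-0.0, 0.0, 0.0]]
[[-0.39, -0.61, 0.42], [-0.0, 0.0, 0.0]]
[[-0.43, -0.59, 0.63], [0.0, 0.0, -0.014]]
[[-0.4, -0.61, 0.62], [0.0, 0.0, -0.014]]
[[-0.37, -0.63, 0.62], [0.0, 0.0, -0.014]]
[[-0.34, -0.64, 0.62], [0.0, 0.0, -0.014]]
[[-0.0, 0.0, 0.69], [-0.0, -0.0, 0.0]]
[[-0.0, 0.0, 0.69], [-0.0, -0.0, 0.0]]
[[-0.0, 0.0, 0.69], [-0.0, -0.0, 0.0]]
[[-0.0, 0.0, 0.69], [-0.0, -0.0, 0.0]]
```

>>> {"api": "move_arm", "payload": {"commands": [[[0,0,-0.5],[0,0,0],0.5],[[0,0,-0.9],[0,0,0],1],[[0,0,-0.9],[0,0,0],1],[[-0.39,-0.61,0.3],[0,0,0],1],[[-0.39,-0.61,0.3],[0,0,0],1],[[-0.39,-0.61,0.42],[0,0,0],1],[[-0.43,-0.59,0.63],[0,0,-0.014],1],[[-0.4,-0.61,0.62],[0,0,-0.014],1]]}}

```text
time: 8.35
eef_pos: [0.4855, 0.0152, 0.2]
orientation: [[0.089, 0.996, 0.001], [0.996, -0.089, -0.0], [-0.0, 0.001, -1.0]]
force: [-0.7, 1.1, -0.4]
grip_width: 0.0856
finger_force: 0.0
```

```bash
python3 plan.py 435,-10.5,60,85,4 435,-10.5,21,85,2; python3 - <<'E'
from h import *
for n,b in(("top",(195,140,320,290)),("scene",(260,90,440,280))):
    p,W,h=cloud(n); z=W[...,2]
    P=W[hue(h,95,130)&box(*b)&(z>.19)&(z<.24)]; print(n,len(P),P.min(0).round(3),P.max(0).round(3),P.mean(0).round(4),rect(P))
    cv2.imwrite(f"pics/{n}5.png",cv2.resize(p[100:270,260:440],None,fx=3,fy=3))
E
```

```text
now [485.5  15.2 200. ] yaw 84.87 w 85.6 F [-0.7  1.1 -0.4] J [ -8.  12. -12.  66.   0.  87.] t 8.35
[[-0.19, -0.3, 0.87], [0.0, 0.0, -0.0]]
[[-0.19, -0.3, 0.87], [0.0, 0.0, -0.0]]
[[-0.19, -0.3, 0.87], [0.0, 0.0, -0.0]]
[[-0.19, -0.3, 0.87], [0.0, 0.0, -0.0]]
[[0.0, 0.0, 0.49], [-0.0, 0.0, 0.0]]
[[0.0, 0.0, 0.49], [-0.0, 0.0, 0.0]]
top 44 [0.62  0.098 0.215] [0.634 0.134 0.226] [0.6268 0.1161 0.2202] (array([627. , 115.2]), array([35.7, 10.3]), 79.7)
scene 100 [0.608 0.021 0.213] [0.636 0.137 0.222] [0.623  0.0773 0.218 ] (array([622.3,  78.7]), array([116.3,  17.4]), 81.5)
```

View pics/scene5.png

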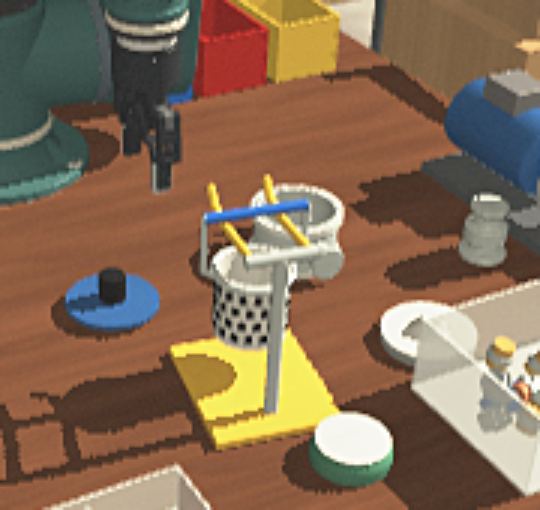

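The basket hangs on both prongs, with the bar at the seat in the scene view. Next is the cover.

>>> {"api": "move_arm", "payload": {"commands": [[[-0.25,-0.4,0.8],[0,0,0],1],[[-0.25,-0.4,0.8],[0,0,0],1],[[-0.25,-0.4,0.8],[0,0,0],1],[[0,0,0.8],[0,0,0],1],[[0,0,0.6],[0,0,0],1],[[0,0,0.6],[0,0,0],1],[[0,0,0],[0,0,0],1],[[0,0,0],[0,0,0],1]]}}

```text
time: 9.45
eef_pos: [0.4368, -0.0101, 0.0254]
orientation: [[0.091, 0.996, 0.001], [0.996, -0.091, -0.0], [-0.0, 0.001, -1.0]]
force: [-0.3, -0.1, 0.7]
grip_width: 0.0852
finger_force: 0.0
```

```bash
python3 plan.py 435,-10.5,21.5,85,1
```

```text
now [436.8 -10.1  25.4] yaw 84.78 w 85.2 F [-0.3 -0.1  0.7] J [-12.  17. -37.  37.   0.  83.] t 9.45
[[-0.01, -0.04, 0.1], [0.0, 0.0, -0.001]]
```

>>> {"api": "move_arm", "payload": {"commands": [[[0,-0.04,0.1],[0,0,0],1],[[0,0,0],[0,0,0],-1],[[0,0,0],[0,0,0],-1],[[0,0,0],[0,0,0],-1],[[0,0,0],[0,0,0],-1],[[0,0,0],[0,0,0],-1],[[0,0,-0.8],[0,0,0],-1],[[0,0,-0.8],[0,0,0],-1]], "squeeze": 60}}

```text
time: 10.45
eef_pos: [0.4337, -0.0098, 0.0851]
orientation: [[0.091, 0.996, -0.001], [0.996, -0.091, 0.0], [0.0, -0.001, -1.0]]
force: [0.8, 0.2, -2.4]
grip_width: 0.0325
finger_force: 60.1
```

```bash
python3 plan.py 425,261,135,105,8; python3 - <<'E'
from h import *
for n,b in(("top",(195,220,275,300)),("scene",(320,140,400,200)),("wrist",(0,0,640,400))):
    p,W,h=cloud(n); z=W[...,2]
    if n!="scene": cv2.imwrite(f"pics/{n}6.png",p)
    c0=np.array([.4245,.2610]); r=np.linalg.norm(W[...,:2]-c0,axis=2)
    P=W[box(*b)&(z>.064)&(z<.075)&(r<.075)]
    if len(P)<20: print(n,len(P)); continue
    print(n,len(P),P.min(0).round(4),P.max(0).round(4),np.round(cv2.minEnclosingCircle((P[:,:2]*1000).astype(np.float32))[0],1))
    from scipy.optimize import least_squares
    # annulus 49..61: maximise count of points inside annulus
    g=[(sum(abs(np.hypot(P[:,0]-x,P[:,1]-y)-.055)<.0055),x,y) for x in np.arange(.415,.436,.001) for y in np.arange(.25,.272,.001)]
    g=np.array(g); k=g[g[:,0]>=g[:,0].max()*.985]; print(g[:,0].max(),k[:,1:].mean(0))
E
```

```text
now [433.7  -9.8  85.1] yaw 84.78 w 32.5 F [ 0.8  0.2 -2.4] J [-12.  12. -31.  47.  -0.  83.] t 10.45
[[0.84, -0.1, -0.16], [-0.0, -0.0, -0.014]]
[[0.84, -0.07, -0.16], [-0.0, -0.0, -0.014]]
[[0.85, -0.03, -0.16], [-0.0, -0.0, -0.014]]
[[0.85, 0.01, -0.16], [-0.0, -0.0, -0.014]]
[[0.85, 0.04, -0.16], [-0.0, -0.0, -0.014]]
[[0.84, 0.08, -0.16], [-0.0, -0.0, -0.014]]
[[0.84, 0.12, -0.16], [-0.0, -0.0, -0.014]]
[[0.83, 0.16, -0.16], [-0.0, -0.0, -0.014]]
top 355 [0.3651 0.2037 0.0641] [0.4817 0.322  0.075 ] [423.3 262.6]
316.0 [0.423 0.262]
scene 138 [0.3607 0.1992 0.064 ] [0.4874 0.3212 0.0733] [424.3 260.9]
101.0 [0.4255 0.261 ]
wrist 0
```

>>> {"api": "move_arm", "payload": {"commands": [[[0.9,-0.12,-0.4],[0,0,0],-1],[[0.98,-0.12,-0.4],[0,0,0],-1],[[0.98,-0.12,-0.1],[0,0,0],-1],[[0.98,-0.12,0],[0,0,0],-1],[[0.98,-0.12,0],[0,0,0],-1],[[0.98,-0.12,0],[0,0,0],-1],[[0.95,-0.13,0],[0,0,0],-1],[[0,0,0],[0,0,0],-1]]}}

```text
time: 11.6
eef_pos: [0.4241, 0.2638, 0.119]
orientation: [[0.088, 0.996, -0.002], [0.996, -0.088, -0.0], [-0.001, -0.002, -1.0]]
force: [-0.3, -0.2, -2.7]
grip_width: 0.0328
finger_force: 60.3
```

```bash
python3 plan.py 424,262,83.5,84.8,4; python3 - <<'E'
from h import *
s=env.get_state()
for n,b in(("top",(195,220,290,300)),("scene",(320,120,420,210)),("wrist",(0,0,640,400))):
    p,W,h=cloud(n); z=W[...,2]; cv2.imwrite(f"pics/{n}7.png",p)
    P=W[box(*b)&hue(h,95,130)&(z>.09)&(z<.135)]
    print(n,len(P),P.min(0).round(4),P.max(0).round(4),np.round(cv2.minEnclosingCircle((P[:,:2]*1000).astype(np.float32)),1) if 0 else cv2.minEnclosingCircle((P[:,:2]*1000).astype(np.float32)),s['eef_pos'])
E
```

```text
now [424.1 263.8 119. ] yaw 84.94 w 32.8 F [-0.3 -0.2 -2.7] J [ 23.  16. -19.  55.   0. 118.] t 11.6
[[-0.01, 0.0, 0.22], [-0.0, 0.0, 0.0]]
[[-0.01, 0.0, 0.22], [-0.0, 0.0, 0.0]]
[[-0.01, 0.0, 0.22], [-0.0, 0.0, 0.0]]
[[-0.01, 0.0, 0.22], [-0.0, 0.0, 0.0]]
top 483 [0.369  0.2066 0.1061] [0.4815 0.266  0.1236] ((425.2394104003906, 258.634765625), 56.2324333190918) [0.42406804 0.26382537 0.11896514]
scene 377 [0.3228 0.2029 0.0907] [0.4853 0.6177 0.135 ] ((386.1894836425781, 412.6776428222656), 212.99566650390625) [0.42406804 0.26382537 0.11896514]
wrist 22834 [0.3672 0.2026 0.1093] [0.4831 0.3197 0.1324] ((425.2511901855469, 261.0046691894531), 58.817169189453125) [0.42406804 0.26382537 0.11896514]
```

>>> {"api": "move_arm", "payload": {"commands": [[[0,-0.02,0.25],[0,0,0],-1],[[0,-0.01,0.25],[0,0,0],-1],[[0,0,0.2],[0,0,0],-1],[[0,0,0.08],[0,0,0],-1],[[0,0,0.06],[0,0,0],-1],[[0,0,0.05],[0,0,0],-1],[[0,0,0],[0,0,0],-1],[[0,0,0],[0,0,0],-1]]}}

```text
time: 12.75
eef_pos: [0.4238, 0.2623, 0.085]
orientation: [[0.091, 0.996, 0.0], [0.996, -0.091, 0.0], [0.0, 0.0, -1.0]]
force: [0.4, -0.3, -2.2]
grip_width: 0.0325
finger_force: 60.3
```

>>> {"api": "move_arm", "payload": {"commands": [[[0,0,0.04],[0,0,0],-1],[[0,0,0.03],[0,0,0],-1],[[0,0,0],[0,0,0],-1],[[0,0,0],[0,0,0],-1],[[0,0,0],[0,0,0],1],[[0,0,0],[0,0,0],1],[[0,0,0],[0,0,0],1],[[0,0,0],[0,0,0],1]]}}

```text
time: 13.75
eef_pos: [0.4237, 0.2622, 0.082]
orientation: [[0.091, 0.996, -0.0], [0.996, -0.091, -0.0], [-0.0, -0.0, -1.0]]
force: [0.4, 0.0, 0.2]
grip_width: 0.0855
finger_force: 0.0
```

```bash
python3 plan.py 424,262,180,84.8,3 440,-150,250,112,12; python3 - <<'E'
from h import *
s=env.get_state()
p,W,h=cloud("wrist"); z=W[...,2]; cv2.imwrite(f"pics/w8.png",p)
P=W[hue(h,95,130)&(z>.06)&(z<.1)]
print(len(P),np.percentile(P[:,2],[5,25,50,75,95]).round(4),cv2.minEnclosingCircle((P[:,:2]*1000).astype(np.float32)))
A=np.c_[P[:,:2],np.ones(len(P))]; print(np.linalg.lstsq(A,P[:,2],rcond=None)[0])
E
```

```text
now [423.7 262.2  82. ] yaw 84.78 w 85.5 F [0.4 0.  0.2] J [ 22.  18. -23.  49.  -0. 118.] t 13.75
[[-0.0, 0.0, -0.82], [-0.0, 0.0, -0.0]]
[[-0.0, 0.0, -0.82], [-0.0, 0.0, -0.0]]
[[-0.0, 0.0, -0.82], [-0.0, 0.0, -0.0]]
[[-0.85, 0.11, -0.15], [0.0, -0.0, -0.013]]
[[-0.86, 0.08, -0.15], [0.0, -0.0, -0.013]]
[[-0.86, 0.04, -0.15], [0.0, -0.0, -0.013]]
[[-0.86, 0.01, -0.15], [0.0, -0.0, -0.013]]
[[-0.86, -0.02, -0.15], [0.0, -0.0, -0.013]]
[[-0.86, -0.06, -0.15], [0.0, -0.0, -0.013]]
[[-0.85, -0.09, -0.15], [0.0, -0.0, -0.013]]
[[-0.85, -0.13, -0.15], [0.0, -0.0, -0.013]]
[[-0.84, -0.16, -0.15], [0.0, -0.0, -0.013]]
[[-0.84, -0.19, -0.15], [0.0, -0.0, -0.013]]
[[-0.83, -0.23, -0.15], [0.0, -0.0, -0.013]]
[[-0.82, -0.26, -0.15], [0.0, -0.0, -0.013]]
28099 [0.076  0.0766 0.077  0.0774 0.078 ] ((424.6614990234375, 261.3132019042969), 58.92711639404297)
[ 0.00012561 -0.00193095  0.07753489]
```

The cover is level with its disc top at about 77.5 mm, so it's fully home. Moving on to the duster.

```bash
python3 plan.py 424,262,180,84.8,3 450,-270,240,22.2,18
```

```text
now [423.7 262.2  82. ] yaw 84.78 w 85.0 F [ 0.8 -0.3 -0.7] J [ 22.  18. -23.  49.  -0. 118.] t 13.8
[[-0.0, 0.0, -0.82], [-0.0, 0.0, -0.0]]
[[-0.0, 0.0, -0.82], [-0.0, 0.0, -0.0]]
[[-0.0, 0.0, -0.82], [-0.0, 0.0, -0.0]]
[[-0.73, 0.1, -0.08], [-0.0, -0.0, 0.019]]
[[-0.72, 0.15, -0.08], [-0.0, -0.0, 0.019]]
[[-0.71, 0.19, -0.08], [-0.0, -0.0, 0.019]]
[[-0.7, 0.23, -0.08], [-0.0, -0.0, 0.019]]
[[-0.69, 0.28, -0.08], [-0.0, -0.0, 0.019]]
[[-0.67, 0.32, -0.08], [-0.0, -0.0, 0.019]]
[[-0.65, 0.36, -0.08], [-0.0, -0.0, 0.019]]
[[-0.63, 0.4, -0.08], [-0.0, -0.0, 0.019]]
[[-0.6, 0.43, -0.08], [-0.0, -0.0, 0.019]]
[[-0.57, 0.47, -0.08], [-0.0, -0.0, 0.019]]
[[-0.54, 0.5, -0.08], [-0.0, -0.0, 0.019]]
[[-0.51, 0.53, -0.08], [-0.0, -0.0, 0.019]]
[[-0.48, 0.56, -0.08], [-0.0, -0.0, 0.019]]
[[-0.44, 0.59, -0.08], [-0.0, -0.0, 0.019]]
[[-0.41, 0.62, -0.08], [-0.0, -0.0, 0.019]]
[[-0.37, 0.64, -0.08], [-0.0, -0.0, 0.019]]
[[-0.33, 0.66, -0.08], [-0.0, -0.0, 0.019]]
[[-0.29, 0.68, -0.08], [-0.0, -0.0, 0.019]]
```

>>> {"api": "move_arm", "payload": {"commands": [[[0,0,-0.6],[0,0,0],1],[[0,0,-0.9],[0,0,0],1],[[0,0,-0.95],[0,0,0],1],[[-0.73,0.1,-0.08],[0,0,0.019],1],[[-0.72,0.15,-0.08],[0,0,0.019],1],[[-0.71,0.19,-0.08],[0,0,0.019],1],[[-0.7,0.23,-0.08],[0,0,0.019],1],[[-0.69,0.28,-0.08],[0,0,0.019],1]]}}

```text
time: 14.8
eef_pos: [0.4311, 0.114, 0.1962]
orientation: [[0.381, 0.924, 0.0], [0.924, -0.381, 0.0], [0.0, 0.0, -1.0]]
force: [0.3, -0.2, 1.3]
grip_width: 0.0854
finger_force: 0.0
```

>>> {"api": "move_arm", "payload": {"commands": [[[-0.67,0.32,-0.08],[0,0,0.019],1],[[-0.65,0.36,-0.08],[0,0,0.019],1],[[-0.63,0.4,-0.08],[0,0,0.019],1],[[-0.6,0.43,-0.08],[0,0,0.019],1],[[-0.57,0.47,-0.08],[0,0,0.019],1],[[-0.54,0.5,-0.08],[0,0,0.019],1],[[-0.51,0.53,-0.08],[0,0,0.019],1],[[-0.48,0.56,-0.08],[0,0,0.019],1]]}}

```text
time: 15.8
eef_pos: [0.4446, -0.1224, 0.2218]
orientation: [[0.764, 0.646, 0.0], [0.646, -0.764, -0.0], [0.0, 0.0, -1.0]]
force: [0.2, -0.5, 0.3]
grip_width: 0.0852
finger_force: 0.0
```

>>> {"api": "move_arm", "payload": {"commands": [[[-0.44,0.59,-0.08],[0,0,0.019],1],[[-0.41,0.62,-0.08],[0,0,0.019],1],[[-0.37,0.64,-0.08],[0,0,0.019],1],[[-0.33,0.66,-0.08],[0,0,0.019],1],[[-0.29,0.68,-0.08],[0,0,0.019],1],[[0,0,0],[0,0,0],1],[[0,0,0],[0,0,0],1],[[0,0,0],[0,0,0],1]]}}

```text
time: 16.8
eef_pos: [0.4536, -0.2682, 0.2377]
orientation: [[0.919, 0.395, -0.0], [0.395, -0.919, 0.0], [0.0, -0.0, -1.0]]
force: [-0.0, -0.0, 0.7]
grip_width: 0.0852
finger_force: 0.0
```

```bash
python3 plan.py; python3 - <<'E'
from h import *
p,W,h=cloud("wrist"); z=W[...,2]; cv2.imwrite("pics/w9.png",p); np.save("pics/w9.npy",W)
O=hue(h,4,18,150,100)
for a,b in((.06,.09),(.068,.076)):
    P=W[O&(z>a)&(z<b)]; print(len(P),P.min(0).round(3),P.max(0).round(3),P.mean(0).round(4),rect(P))
E
```

```text
now [ 453.6 -268.2  237.7] yaw 23.29 w 85.2 F [-0.  -0.   0.7] J [-39.  15.  -2.  73.   0. 117.] t 16.8
896 [ 0.42  -0.326  0.06 ] [ 0.546 -0.247  0.075] [ 0.4882 -0.2965  0.0687] (array([ 482.2, -287. ]), array([127.8,  41.9]), 21.6)
655 [ 0.422 -0.324  0.068] [ 0.544 -0.261  0.075] [ 0.4882 -0.2973  0.07  ] (array([ 484. , -292.2]), array([121.8,  35.2]), 16.9)
```

View pics/w9.png

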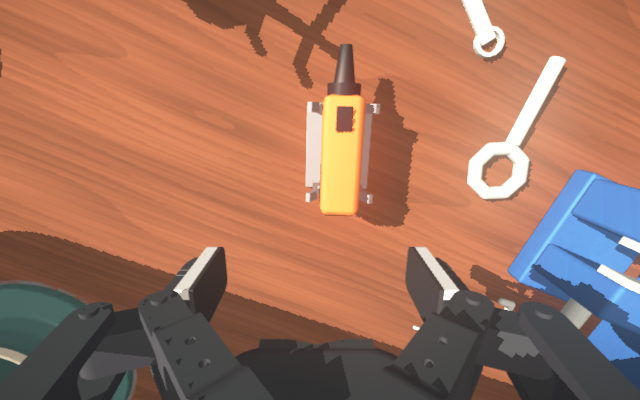

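The duster is at pixels (320–363, 95–215), with its nozzle tip near (347,46). I'll refit with a wider hue range.

```bash
python3 - <<'E'
from h import *
p=cv2.imread("pics/w9.png"); W=np.load("pics/w9.npy"); h=cv2.cvtColor(p,cv2.COLOR_BGR2HSV); z=W[...,2]
m=box(310,85,372,222)&hue(h,4,30,130,80)&(z>.062)&(z<.08)
P=W[m]; print(len(P),P.mean(0).round(4),rect(P),np.percentile(P[:,2],[50,90]))
N=W[box(325,35,370,98)&(z>.035)&(h[...,2]<110)]; print(len(N),N.min(0).round(4),N.max(0).round(4))
c,wh,a=rect(P); a=np.radians(a if wh[0]>wh[1] else a-90); u=np.array([np.cos(a),np.sin(a)])
t=(N[:,:2]*1000-c)@u; k=t>t.max()-8; print("tip along",t.max(),"lat",((N[k,:2]*1000-c)@[-u[1],u[0]]).mean(),"z",N[k,2].mean(),np.degrees(a))
E
python3 plan.py 483,-284.5,110,22,4 483,-284.5,36,22,3
```

```text
3346 [ 0.481  -0.2912  0.0701] (array([ 485.3, -285.7]), array([134. ,  42.1]), 21.6) [0.0706556  0.07185621]
331 [ 0.5463 -0.2775  0.0495] [ 0.5857 -0.242   0.0663]
tip along 106.7714656727226 lat -1.0091548515392201 z 0.05385865514971099 21.6
now [ 453.6 -268.3  237.8] yaw 23.29 w 85.3 F [-0.3 -0.4 -0.3] J [-39.  15.  -2.  73.   0. 117.] t 16.85
[[0.13, 0.17, 0.8], [-0.0, -0.0, 0.002]]
[[0.13, 0.17, 0.8], [-0.0, -0.0, 0.002]]
[[0.13, 0.16, 0.8], [-0.0, -0.0, 0.002]]
[[0.13, 0.16, 0.8], [-0.0, -0.0, 0.002]]
[[-0.0, -0.0, 0.62], [0.0, -0.0, 0.0]]
[[-0.0, -0.0, 0.62], [0.0, -0.0, 0.0]]
[[-0.0, -0.0, 0.62], [0.0, -0.0, 0.0]]
```

>>> {"api": "move_arm", "payload": {"commands": [[[0.15,0.19,0.8],[0,0,0.003],1],[[0.14,0.19,0.8],[0,0,0.003],1],[[0.14,0.18,0.8],[0,0,0.003],1],[[0.1,0.18,0.8],[0,0,0],1],[[0,0,0.6],[0,0,0],1],[[0,0,0.6],[0,0,0],1],[[0,0,0.5],[0,0,0],1],[[0,0,0],[0,0,0],1]]}}

```text
time: 17.85
eef_pos: [0.4839, -0.2873, 0.0408]
orientation: [[0.929, 0.369, -0.002], [0.369, -0.929, 0.001], [-0.001, -0.002, -1.0]]
force: [-0.1, 0.4, 1.7]
grip_width: 0.0855
finger_force: 0.0
```

```bash
python3 plan.py 482.5,-287,32,21.6,1
```

```text
now [ 483.9 -287.3   40.8] yaw 21.65 w 85.5 F [-0.1  0.4  1.7] J [-39.  26. -17.  47.   0. 119.] t 17.85
[[-0.03, -0.02, 0.22], [-0.001, 0.0, 0.0]]
```

>>> {"api": "move_arm", "payload": {"commands": [[[-0.02,0,0.15],[0,0,0],1],[[0,0,0],[0,0,0],1],[[0,0,0],[0,0,0],-1],[[0,0,0],[0,0,0],-1],[[0,0,0],[0,0,0],-1],[[0,0,0],[0,0,0],-1],[[0,0,0],[0,0,0],-1],[[0,0,0],[0,0,0],-1]], "squeeze": 70}}

```text
time: 18.85
eef_pos: [0.4834, -0.2875, 0.0361]
orientation: [[0.93, 0.369, -0.0], [0.369, -0.93, 0.002], [0.0, -0.002, -1.0]]
force: [-3.3, 9.2, 11.2]
grip_width: 0.0409
finger_force: 72.6
```

```bash
python3 plan.py 483,-287,133,21.6,4; python3 - <<'E'
from h import *
# hanging basket cup: scene + top
p,W,h=cloud("scene"); z=W[...,2]
P=W[box(310,130,390,240)&(z>.066)&(z<.14)&(abs(W[...,0]-.62)<.06)&(abs(W[...,1]-.075)<.06)]; print(len(P),P.min(0).round(4),P.max(0).round(4),P.mean(0).round(4))
r=[(np.abs(np.hypot(P[:,0]-x,P[:,1]-y)-.042).clip(0,.006).mean(),x,y) for x in np.arange(.605,.64,.001) for y in np.arange(.06,.09,.001)]; print(min(r))
B=W[hue(h,95,130)&box(310,130,400,200)&(z>.205)&(z<.235)]; print(len(B),B.mean(0),rect(B))
cv2.imwrite("pics/scene10.png",p)
E
```

```text
now [ 483.4 -287.5   36.1] yaw 21.62 w 40.9 F [-3.3  9.2 11.2] J [-39.  26. -18.  46.   0. 119.] t 18.85
[[-0.0, -0.0, -0.61], [-0.0, -0.0, 0.0]]
[[-0.0, -0.0, -0.61], [-0.0, -0.0, 0.0]]
[[-0.0, -0.0, -0.61], [-0.0, -0.0, 0.0]]
[[-0.0, -0.0, -0.61], [-0.0, -0.0, 0.0]]
467 [0.577  0.0317 0.0661] [0.6659 0.1181 0.1399] [0.6292 0.0618 0.1053]
(np.float64(0.0019508548974027048), np.float64(0.621), np.float64(0.07700000000000001))
110 [0.62365302 0.07930207 0.21775624] (array([621.1,  77.7]), array([112.6,  16.1]), 78.0)
```

>>> {"api": "move_arm", "payload": {"commands": [[[0,0,-0.5],[0,0,0],-1],[[0,0,-0.9],[0,0,0],-1],[[0,0,-0.9],[0,0,0],-1],[[0,-0.6,0],[0,0,0],-1],[[0.15,-0.9,0],[0,0,0],-1],[[0.15,-0.9,0],[0,0,0],-1],[[0.15,-0.9,0],[0,0,0],-1],[[0.15,-0.9,0],[0,0,0],-1]]}}

```text
time: 19.9
eef_pos: [0.4436, -0.1223, 0.1275]
orientation: [[0.93, 0.368, -0.001], [0.368, -0.93, 0.0], [-0.0, -0.0, -1.0]]
force: [0.0, 0.1, -5.2]
grip_width: 0.041
finger_force: 72.4
```

```bash
python3 - <<'E'
from h import *
s=env.get_state();O=s['orientation'];o=s['eef_pos']
p,W,h=cloud("wrist"); z=W[...,2]; cv2.imwrite("pics/w11.png",p)
L=((W-o)@O)*1000
m=hue(h,4,30,130,80)&(abs(L[...,0])<90)&(abs(L[...,1])<40)&(L[...,2]>-60)&(L[...,2]<30)
P=L[m]; print(len(P),P.min(0).round(1),P.max(0).round(1),rect(P/1000),np.percentile(P[:,2],[5,50]))
N=L[(h[...,2]<90)&(L[...,0]>66)&(L[...,0]<125)&(abs(L[...,1])<18)&(L[...,2]>-40)&(L[...,2]<20)]; k=N[N[:,0]>N[:,0].max()-8] if len(N) else N
print(len(N),N.max(0) if len(N) else 0,k.mean(0) if len(N) else 0)
E
python3 plan.py 424,-1.5,92,21.6,4
```

```text
21133 [-28.  -32.  -43.2] [88.  35.1 -2.4] (array([25.1,  6.3]), array([114.7,  65.1]), 14.7) [-38.04680283 -34.64330687]
1970 [109.60288328  17.42605784 -12.12218618] [105.01966536   2.795728   -17.42257798]
now [ 441.8 -118.7  127.3] yaw 21.67 w 40.7 F [-2.8  4.7 -5.1] J [-25.  12. -24.  54.   0. 133.] t 19.95
[[0.17, -0.72, 0.22], [-0.0, 0.0, 0.0]]
[[0.17, -0.72, 0.22], [-0.0, 0.0, 0.0]]
[[0.17, -0.72, 0.22], [-0.0, 0.0, 0.0]]
[[0.17, -0.72, 0.22], [-0.0, 0.0, 0.0]]
```

View pics/w11.png

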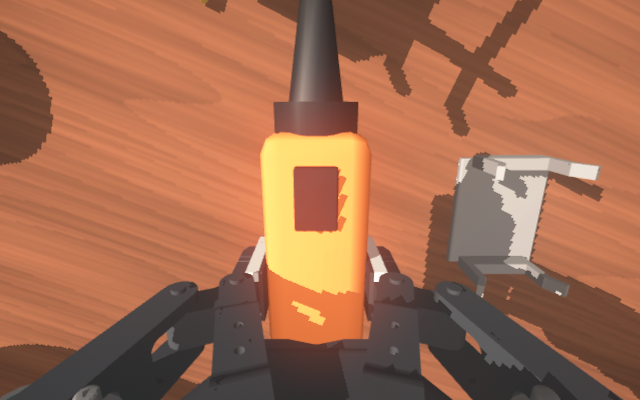

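>>> {"api": "move_arm", "payload": {"commands": [[[0.15,-0.73,0.22],[0,0,0],-1],[[0.15,-0.73,0.22],[0,0,0],-1],[[0.15,-0.73,0.22],[0,0,0],-1],[[0.15,-0.5,0.22],[0,0,0],-1],[[0,-0.24,0],[0,0,0],-1],[[0,0,0],[0,0,0],-1],[[0,0,0],[0,0,0],-1],[[0,0,0],[0,0,0],-1]]}}

```text
time: 20.95
eef_pos: [0.4237, -0.0063, 0.0927]
orientation: [[0.93, 0.367, 0.0], [0.367, -0.93, -0.0], [0.0, 0.0, -1.0]]
force: [-0.8, 0.2, -5.4]
grip_width: 0.0415
finger_force: 73.0
```

```bash
cat > aim.py <<'E'
from h import *
s=env.get_state();O=s['orientation'];o=s['eef_pos']; print(o,s['qd'].round(1))
p,W,h=cloud("wrist"); z=W[...,2]; cv2.imwrite("pics/w12.png",p)
L=((W-o)@O)*1000
m=hue(h,4,30,130,80)&(abs(L[...,1])<8)&(L[...,0]<90)&(L[...,2]<-25)&(L[...,2]>-45); P=L[m]; print("body front x",np.percentile(P[:,0],[99,100]))
# cup wall in wrist view: points in tool frame near basket
m=(z>.07)&(z<.15)&(np.hypot(W[...,0]-.62,W[...,1]-.075)<.06); P=W[m]; print("cup wrist",len(P))
def fit(P):
    r=[(np.abs(np.hypot(P[:,0]-x,P[:,1]-y)-.042).clip(0,.006).mean(),x,y) for x in np.arange(.605,.64,.001) for y in np.arange(.06,.09,.001)]; return min(r)
if len(P)>50: print(fit(P),P.min(0),P.max(0))
B=W[hue(h,95,130)&(z>.2)&(z<.235)&(abs(W[...,0]-.62)<.06)]; print("bar wrist",len(B), B.mean(0) if len(B) else 0, rect(B) if len(B) else 0)
p,W,h=cloud("scene"); z=W[...,2]; cv2.imwrite("pics/s12.png",cv2.resize(p[110:260,230:420],None,fx=4,fy=4,interpolation=cv2.INTER_CUBIC))
D=W[hue(h,5,25,150,100)&box(200,120,420,260)&(z>.08)&(z<.14)]; print("duster scene",len(D),rect(D),np.percentile(D[:,2],95))
P=W[(z>.07)&(z<.14)&(np.hypot(W[...,0]-.62,W[...,1]-.075)<.055)]; print("cup scene",fit(P))
E
python3 aim.py
```

```text
[ 0.42369258 -0.00631675  0.09265697] [ 0.1  0.1 -0.2 -0.   0.   0.1]
body front x [62.64871334 67.72384077]
cup wrist 0
bar wrist 0 0 0
duster scene 263 (array([427. , -10.9]), array([123.4,  50.7]), 29.4) 0.12885353535108532
cup scene (np.float64(0.0018703902377393631), np.float64(0.621), np.float64(0.07700000000000001))
```

View pics/s12.png

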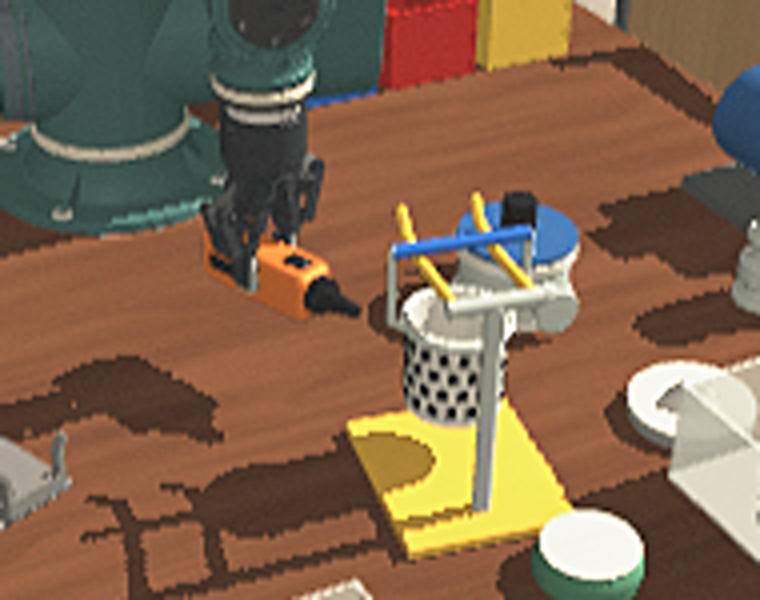

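Remaining aim error is 4–5 mm sideways. I'll correct it and hold.

>>> {"api": "move_arm", "payload": {"commands": [[[0,-0.06,0.01],[0,0,0],-1],[[0,-0.05,0],[0,0,0],-1],[[0,0,0],[0,0,0],-1],[[0,0,0],[0,0,0],-1],[[0,0,0],[0,0,0],-1],[[0,0,0],[0,0,0],-1],[[0,0,0],[0,0,0],-1],[[0,0,0],[0,0,0],-1]]}}

```text
time: 22.05
eef_pos: [0.4218, -0.0016, 0.0921]
orientation: [[0.93, 0.368, 0.0], [0.368, -0.93, -0.0], [0.0, 0.0, -1.0]]
force: [0.2, 0.3, -6.1]
grip_width: 0.0414
finger_force: 73.0
```

>>> {"api": "move_arm", "payload": {"commands": [[[0,0,0],[0,0,0],-1],[[0,0,0],[0,0,0],-1],[[0,0,0],[0,0,0],-1],[[0,0,0],[0,0,0],-1],[[0,0,0],[0,0,0],-1],[[0,0,0],[0,0,0],-1],[[0,0,0],[0,0,0],-1],[[0,0,0],[0,0,0],-1]]}}

```text
time: 23.05
eef_pos: [0.4218, -0.0016, 0.0921]
orientation: [[0.93, 0.368, -0.0], [0.368, -0.93, 0.0], [-0.0, -0.0, -1.0]]
force: [-0.7, 0.0, -4.7]
grip_width: 0.0412
finger_force: 73.0
```

>>> {"api": "move_arm", "payload": {"commands": [[[0,0,0],[0,0,0],-1],[[0,0,0],[0,0,0],-1],[[0,0,0],[0,0,0],-1],[[0,0,0],[0,0,0],-1],[[0,0,0],[0,0,0],-1],[[0,0,0],[0,0,0],-1],[[0,0,0],[0,0,0],-1],[[0,0,0],[0,0,0],-1]]}}

```text
time: 24.05
eef_pos: [0.4218, -0.0016, 0.0921]
orientation: [[0.93, 0.368, 0.0], [0.368, -0.93, 0.0], [0.0, -0.0, -1.0]]
force: [-0.3, 0.8, -5.0]
grip_width: 0.0411
finger_force: 73.0
```

>>> {"api": "move_arm", "payload": {"commands": [[[0,0,0],[0,0,0],-1],[[0,0,0],[0,0,0],-1],[[0,0,0],[0,0,0],-1],[[0,0,0],[0,0,0],-1],[[0,0,0],[0,0,0],-1],[[0,0,0],[0,0,0],-1],[[0,0,0],[0,0,0],-1],[[0,0,0],[0,0,0],-1]]}}

```text
time: 25.05
eef_pos: [0.4218, -0.0016, 0.0921]
orientation: [[0.93, 0.368, -0.0], [0.368, -0.93, 0.0], [-0.0, -0.0, -1.0]]
force: [-0.5, 0.4, -6.6]
grip_width: 0.0412
finger_force: 73.0
```

```bash
python3 plan.py 420,-60,135,21.6,2 483.4,-287.5,135,21.6,8 483.4,-287.5,37,21.6,6
```

```text
now [421.8  -1.6  92.1] yaw 21.6 w 41.2 F [-0.5  0.4 -6.6] J [-11.  11. -32.  47.   0. 147.] t 25.05
[[-0.29, 0.67, -0.54], [-0.0, 0.0, 0.0]]
[[-0.29, 0.67, -0.54], [-0.0, 0.0, 0.0]]
[[-0.08, 0.73, 0.0], [0.0, -0.0, 0.0]]
[[-0.08, 0.73, 0.0], [0.0, -0.0, 0.0]]
[[-0.08, 0.73, 0.0], [0.0, -0.0, 0.0]]
[[-0.08, 0.73, 0.0], [0.0, -0.0, 0.0]]
[[-0.08, 0.73, 0.0], [0.0, -0.0, 0.0]]
[[-0.08, 0.73, 0.0], [0.0, -0.0, 0.0]]
[[-0.08, 0.73, 0.0], [0.0, -0.0, 0.0]]
[[-0.08, 0.73, 0.0], [0.0, -0.0, 0.0]]
[[0.0, 0.0, 0.41], [-0.0, 0.0, 0.0]]
[[0.0, 0.0, 0.41], [-0.0, 0.0, 0.0]]
[[0.0, 0.0, 0.41], [-0.0, 0.0, 0.0]]
[[0.0, 0.0, 0.41], [-0.0, 0.0, 0.0]]
[[0.0, 0.0, 0.41], [-0.0, 0.0, 0.0]]
[[0.0, 0.0, 0.41], [-0.0, 0.0, 0.0]]
```

Held steady for more than 3 s. Now I'll return the duster.

>>> {"api": "move_arm", "payload": {"commands": [[[-0.29,0.67,-0.54],[0,0,0],-1],[[-0.29,0.67,-0.54],[0,0,0],-1],[[-0.08,0.73,0],[0,0,0],-1],[[-0.08,0.73,0],[0,0,0],-1],[[-0.08,0.73,0],[0,0,0],-1],[[-0.08,0.73,0],[0,0,0],-1],[[-0.08,0.73,0],[0,0,0],-1],[[-0.08,0.73,0],[0,0,0],-1]]}}

```text
time: 26.05
eef_pos: [0.4667, -0.2309, 0.1352]
orientation: [[0.93, 0.368, -0.0], [0.368, -0.93, 0.0], [-0.0, -0.0, -1.0]]
force: [0.3, -0.2, -5.1]
grip_width: 0.0409
finger_force: 73.9
```

>>> {"api": "move_arm", "payload": {"commands": [[[-0.08,0.73,0],[0,0,0],-1],[[-0.08,0.73,0],[0,0,0],-1],[[0,0,0],[0,0,0],-1],[[0,0,0.4],[0,0,0],-1],[[0,0,0.4],[0,0,0],-1],[[0,0,0],[0,0,0],-1],[[0,0,0],[0,0,0],-1],[[0,0,0],[0,0,0],-1]]}}

```text
time: 27.05
eef_pos: [0.4825, -0.2867, 0.104]
orientation: [[0.93, 0.368, 0.001], [0.368, -0.93, -0.001], [0.001, 0.001, -1.0]]
force: [-0.1, -0.0, -4.3]
grip_width: 0.0412
finger_force: 73.7
```

```bash
python3 plan.py 483.4,-287.5,75,21.6,2 483.4,-287.5,37,21.6,6
```

```text
now [ 482.5 -286.7  104. ] yaw 21.61 w 41.2 F [-0.1 -0.  -4.3] J [-39.  22. -12.  55.   0. 119.] t 27.05
[[0.01, 0.01, 0.36], [0.0, -0.0, 0.0]]
[[0.01, 0.01, 0.36], [0.0, -0.0, 0.0]]
[[0.0, 0.0, 0.16], [-0.0, 0.0, -0.0]]
[[0.0, 0.0, 0.16], [-0.0, 0.0, -0.0]]
[[0.0, 0.0, 0.16], [-0.0, 0.0, -0.0]]
[[0.0, 0.0, 0.16], [-0.0, 0.0, -0.0]]
[[0.0, 0.0, 0.16], [-0.0, 0.0, -0.0]]
[[0.0, 0.0, 0.16], [-0.0, 0.0, -0.0]]
```

>>> {"api": "move_arm", "payload": {"commands": [[[0.01,0.01,0.36],[0,0,0],-1],[[0.01,0.01,0.36],[0,0,0],-1],[[0,0,0.25],[0,0,0],-1],[[0,0,0.25],[0,0,0],-1],[[0,0,0.25],[0,0,0],-1],[[0,0,0.12],[0,0,0],-1],[[0,0,0],[0,0,0],-1],[[0,0,0],[0,0,0],-1]]}}

```text
time: 28.05
eef_pos: [0.4834, -0.2872, 0.04]
orientation: [[0.93, 0.368, 0.0], [0.368, -0.93, -0.0], [0.0, 0.0, -1.0]]
force: [0.1, 0.5, -4.2]
grip_width: 0.0412
finger_force: 74.0
```

>>> {"api": "move_arm", "payload": {"commands": [[[0,0,0.05],[0,0,0],-1],[[0,0,0.04],[0,0,0],-1],[[0,0,0.02],[0,0,0],-1],[[0,0,0],[0,0,0],-1],[[0,0,0],[0,0,0],1],[[0,0,0],[0,0,0],1],[[0,0,0],[0,0,0],1],[[0,0,0],[0,0,0],1]]}}

```text
time: 29.05
eef_pos: [0.4832, -0.2871, 0.0352]
orientation: [[0.93, 0.368, 0.0], [0.368, -0.93, 0.0], [0.0, -0.0, -1.0]]
force: [-0.1, -0.9, -0.0]
grip_width: 0.0853
finger_force: 0.0
```

>>> {"api": "move_arm", "payload": {"commands": [[[0,0,-0.3],[0,0,0],1],[[0,0,-0.6],[0,0,0],1],[[0,0,-0.9],[0,0,0],1],[[0,0,-0.9],[0,0,0],1],[[-0.6,0,-0.8],[0,0,0],1],[[-0.6,0,-0.6],[0,0,0],1],[[0,0,0],[0,0,0],1],[[0,0,0],[0,0,0],1]]}}

```text
time: 30.05
eef_pos: [0.4387, -0.3045, 0.1991]
orientation: [[0.93, 0.368, 0.0], [0.368, -0.93, 0.0], [0.0, -0.0, -1.0]]
force: [0.1, 0.0, -0.9]
grip_width: 0.0858
finger_force: 0.0
```

```bash
python3 - <<'E'
from h import *
p,W,h=cloud("wrist"); z=W[...,2]; print(env.get_state()['eef_pos'],env.get_state()['time'])
P=W[hue(h,4,30,150,80)&(z>.062)&(z<.085)]; print(len(P),rect(P),np.percentile(P[:,2],[10,50,90]))
s,W,h=cloud("scene"); z=W[...,2]
B=W[hue(h,95,130)&box(310,130,400,200)&(z>.205)&(z<.235)]; print(len(B),B.mean(0),rect(B))
t,_,_=cloud("top")
cv2.imwrite("pics/final.png",np.vstack([np.hstack([cv2.resize(s[100:260,200:460],(400,250)),cv2.resize(p,(400,250))]),cv2.resize(t[100:330,90:560],(800,340))]))
E
```

```text
[ 0.43877048 -0.30436055  0.19877315] 30.1
1215 (array([ 483.9, -289.1]), array([125.9,  41.8]), 21.8) [0.06466339 0.0691205  0.07101576]
110 [0.62330425 0.07925801 0.21744811] (array([622. ,  78.2]), array([113.5,  13.5]), 79.3)
```

View pics/final.png

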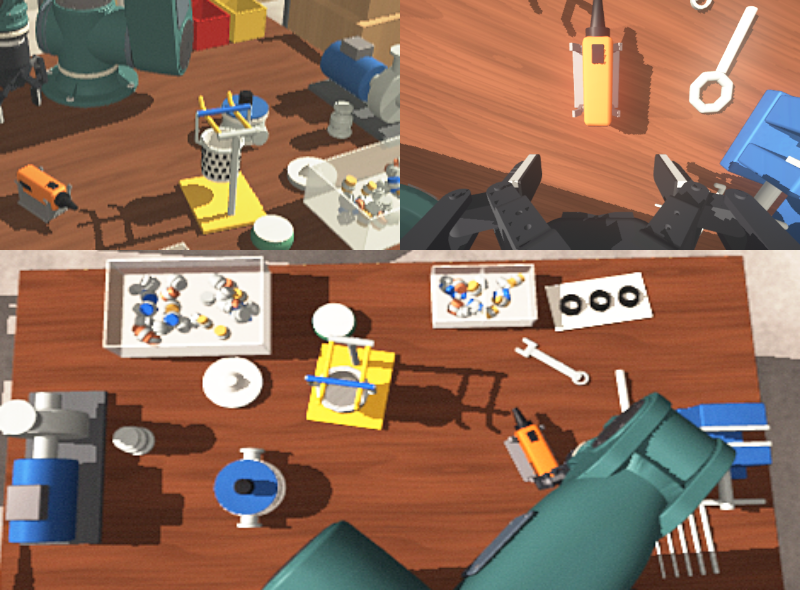

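The final views show the basket on both prongs, the cover seated on the housing, the duster in its cradle, the other things still in place and the gripper clear of everything. Handing in.

```bash
python3 -c "
from bench import env
print(env.finish_job())"
```

```text
the job is handed in; nothing more can be done
None
```

I handed the job in at about 30 s with every step done in order; the hand-in returned no verdict. The basket hangs on both prongs, the cover is fully home, and the duster held its aim about 6 cm from the basket for 3 s before going back in its cradle.

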